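# Line up the silk bobbins by size on the display plank

## Task

Line the four silk bobbins up by size on the display plank for the visitors: one standing upright in the middle of each felt pad, the smallest on the pad next to the cocoon stand and each next one larger, with the largest at the far end. Leave the teacup where it stands.

Things in the scene. Friction and masses are not known exactly. Their poses are not given: they have to be found in the camera images.
- bobbin_small: The smallest of four wooden bobbins, standing upright and loose on the table: two round wooden end flanges 34 mm in diameter and 12 mm thick with off-white silk wound between them (barrel 28 mm in diameter), 48 mm high in all. Origin: centre of its underside, z up its axis. Plainly grasped from above across the upper flange and barrel.
- bobbin_medium: The second smallest of four wooden bobbins, standing upright and loose on the table: two round wooden end flanges 43 mm in diameter and 12 mm thick with off-white silk wound between them (barrel 37 mm in diameter), 62 mm high in all. Origin: centre of its underside, z up its axis. Plainly grasped from above across the upper flange and barrel.
- bobbin_large: The second largest of four wooden bobbins, standing upright and loose on the table: two round wooden end flanges 52 mm in diameter and 12 mm thick with off-white silk wound between them (barrel 46 mm in diameter), 78 mm high in all. Origin: centre of its underside, z up its axis. Plainly grasped from above across the upper flange and barrel.
- bobbin_largest: The largest of four wooden bobbins, standing upright and loose on the table: two round wooden end flanges 61 mm in diameter and 12 mm thick with off-white silk wound between them (barrel 55 mm in diameter), 94 mm high in all. Origin: centre of its underside, z up its axis. Plainly grasped from above across the upper flange and barrel.
- pad_a: One of four identical grey felt discs, 64 mm in diameter and 2 mm thick, fixed in a row (centres about 90 mm apart) on a dark wooden plank 90 mm wide, 480 mm long and 15 mm thick that is fixed to the table. The letters do not tell the order in the row. Origin: centre of its underside, 15 mm above the table, so bobbins stand on its top 17 mm above the table. z up; its y axis runs along the plank.
- pad_b: One of four identical grey felt discs, 64 mm in diameter and 2 mm thick, fixed in a row (centres about 90 mm apart) on a dark wooden plank 90 mm wide, 480 mm long and 15 mm thick that is fixed to the table. The letters do not tell the order in the row. Origin: centre of its underside, 15 mm above the table, so bobbins stand on its top 17 mm above the table. z up; its y axis runs along the plank.
- pad_c: One of four identical grey felt discs, 64 mm in diameter and 2 mm thick, fixed in a row (centres about 90 mm apart) on a dark wooden plank 90 mm wide, 480 mm long and 15 mm thick that is fixed to the table. The letters do not tell the order in the row. Origin: centre of its underside, 15 mm above the table, so bobbins stand on its top 17 mm above the table. z up; its y axis runs along the plank.
- pad_d: One of four identical grey felt discs, 64 mm in diameter and 2 mm thick, fixed in a row (centres about 90 mm apart) on a dark wooden plank 90 mm wide, 480 mm long and 15 mm thick that is fixed to the table. The letters do not tell the order in the row. Origin: centre of its underside, 15 mm above the table, so bobbins stand on its top 17 mm above the table. z up; its y axis runs along the plank.
- cocoon_stand: Small stand with a single white silk cocoon on a brass stem over a 40 mm square light-wood foot, 66 mm high, fixed on one end of the plank about 75 mm beyond the nearest pad. (The other end carries a plain light-wood block 40 mm square, 25 mm high.) Origin: centre of its underside, 15 mm above the table; its y axis runs along the plank, either way round.
- teacup: Empty white teacup without handle, 68 mm across the rim, 55 mm high, loose, standing among the bobbins; it stays where it is. Origin: centre of its underside.
Not all that is in view belongs to the job. What is shaped like the bobbin_large but blue or purple is not meant. What is shaped like the bobbin_largest but purple is not meant.

How it is judged:
At the end, for the whole second after the job is handed in: Each bobbin stands upright (within 0.1 rad) on its own felt pad, its axis within 14 mm of the pad's centre, in order of size with the smallest next to the cocoon stand and the largest farthest from it; all released and at rest ((horizontal distance between bobbin_small and pad_a below 0.014 m or horizontal distance between bobbin_small and pad_b below 0.014 m or horizontal distance between bobbin_small and pad_c below 0.014 m or horizontal distance between bobbin_small and pad_d below 0.014 m) and horizontal distance between bobbin_small and cocoon_stand between 0.05 and 0.1 m and angle between each of bobbin_small, bobbin_medium, bobbin_large, bobbin_largest's own z axis and vertical below 0.1 rad and height (world z) of bobbin_small between 0.012 and 0.022 m and linear speed of each of bobbin_small, bobbin_medium, bobbin_large, bobbin_largest below 0.02 m/s and angular speed of each of bobbin_small, bobbin_medium, bobbin_large, bobbin_largest below 0.2 rad/s and contact force between each of bobbin_small, bobbin_medium, bobbin_large, bobbin_largest and the fingers below 0.05 N and (horizontal distance between bobbin_medium and pad_a below 0.014 m or horizontal distance between bobbin_medium and pad_b below 0.014 m or horizontal distance between bobbin_medium and pad_c below 0.014 m or horizontal distance between bobbin_medium and pad_d below 0.014 m) and horizontal distance between bobbin_medium and cocoon_stand between 0.14 and 0.19 m and height (world z) of bobbin_medium between 0.012 and 0.022 m and (horizontal distance between bobbin_large and pad_a below 0.014 m or horizontal distance between bobbin_large and pad_b below 0.014 m or horizontal distance between bobbin_large and pad_c below 0.014 m or horizontal distance between bobbin_large and pad_d below 0.014 m) and horizontal distance between bobbin_large and cocoon_stand between 0.23 and 0.28 m and height (world z) of bobbin_large between 0.012 and 0.022 m and (horizontal distance between bobbin_largest and pad_a below 0.014 m or horizontal distance between bobbin_largest and pad_b below 0.014 m or horizontal distance between bobbin_largest and pad_c below 0.014 m or horizontal distance between bobbin_largest and pad_d below 0.014 m) and horizontal distance between bobbin_largest and cocoon_stand between 0.32 and 0.37 m and height (world z) of bobbin_largest between 0.012 and 0.022 m); the robot touches nothing.
It fails at once if the teacup was shifted by more than 20 mm or tipped (distance of teacup from where it was at the start of the episode above 0.02 m or angle between teacup's own z axis and vertical above 0.3 rad).
It also fails if it takes over 90 s, if anything falls off the work surface, if the arm or the gripper's body presses on something with over 40 N, if the wrist force passes 120 N, or if a joint passes its speed limit or range.

## Robot

A 7-joint arm with a two-finger parallel gripper is mounted at the origin on the work surface. World frame = base frame: x ahead of the robot, y to its left, z up, the work surface at z = 0. Lengths are in m, angles in rad, forces in N, time in s.
With the tool pointing down it reaches from about 0.4 to 0.85 m from the base axis. Payload 10.4 kg.
Tool frame: the origin (TCP) lies between the finger pads; the fingertips stand 11 mm ahead of it and the grasp point (between the pads) lies 8 mm behind it; z points along the fingers, y is the direction in which the jaws open and shut (so a half turn about z gives the same grasp; the last joint's range is limited). The gripper opens to 87 mm and grips with 3 to 60 N. Pads are 19 mm wide; open, the fingers measure 117 mm over their backs; the gripper's body (75 mm by 190 mm) begins 51 mm behind the grasp point.
Start: joints at [1.274, 0.332, -0.065, 1.46, 0.022, 1.35, -0.088], TCP at [0.169, -0.602, 0.234] pointing down, gripper open.
Joint ranges: [-2.6, 2.6], [-0.5, 2.12], [-1.47, 1.34], [0.16, 2.42], [-1.27, 4.41], [0.06, 2.06], [-2.6, 2.6]. Speed limits (rad/s): [2.22, 2.22, 2.79, 2.79, 3.14, 3.14, 3.14].

## Interface

Orientations are given as a unit quaternion [x, y, z, w].
In Python, from bench import r, eyes gives the robot as it stands.
- The arm moves only by the shell command python3 -m inch 'ROWS' [FORCE]. ROWS is a JSON object of lists of equal length, an entry for each row: "translation": the shift along the world's x, y, z scaled (see below), a list of three; "rot": the turn, a rotation vector about the world's x, y, z scaled (see below), a list of three; "jaw": the finger opening in mm, from 0 to 87. In form: {"translation": [[tx, ty, tz], ...], "rot": [[ax, ay, az], ...], "jaw": [jaw, ...]}. A call has 1 to 20 rows; each row is the pose to reach, as a shift and turn from the pose measured when the call began; what a row does not reach only later rows make up. The controller multiplies each number of a shift by 100 mm and each number of a turn by 60 degrees. A row lasts 1/10 s, in which the tool goes at most 50 mm and 8.59 degrees, less where a joint would pass 70% of its speed; a pose out of reach is approached as far as the arm can. A call with a number of a shift or a turn outside -1 to 1 is refused whole. A call with a gripper value outside its range is refused whole. The fingers move at their own pace and stop on an object; FORCE is the grip in N (left out, the last holds). Time passes only in rows, so rows that repeat a pose let the fingers close. It gives the time, the measured TCP pose, the force and the opening at its end, in the units of the state.
- r.read_state(): the state, without advancing time (a new reading comes with each control period).
- eyes.camera(name): name is "side" or "top"; returns the picture (384x512x3 uint8, blue, green, red); there is no depth.
- eyes.calibration(name): a dict with "fx", "fy", "cx", "cy" (pixels), "distortion" ([k1, k2, p1, p2, k3] as OpenCV has them; the pictures are not rectified), "R" (3x3) and "t" (3): a world point X has camera coordinates R X + t. Camera axes: x right, y down, z forward; pixel columns grow to the right and rows downward; lengths in m; the calibration is good to about 2 mm. A picture is of the moment at which its call begins. calibration takes no time and is no camera call.
- r.close_job(): hands the job in, once; it reports no verdict.
The state is a dict: "time": time; "joint_positions": joint angles; "joint_vel": joint speeds; "joint_torque": joint torques, N m; "ee_pos": TCP position; "eef_rot": TCP orientation; "ft_force": force on the tool from outside, world axes, zero at the start; "torque": the same for the moment, N m; "width": finger opening in m.
Only numpy, scipy, OpenCV 4.12 (cv2) and the standard library are available. Lean on these libraries where they do the work, as an engineer would, in place of code of your own. Each camera call takes 0.05 s, during which the arm holds its last target. There are 200 camera calls.

## Working session

There is one attempt and no reset: what is moved stays moved. The work goes in short steps, Python scripts to look and compute and a shell command to move; the robot and the scene stay as the last step left them, time stands still between calls to the robot, and variables do not carry over. Pictures are saved under pics/ and viewed, about 12 in all and at most 16, crops included, and the job is handed in when it is done.

```bash
mkdir -p pics; ls; python3 - <<'E'
from bench import r,eyes
import cv2
for n in("top","side"):
    cv2.imwrite(f"pics/{n}0.png",cv2.resize(eyes.camera(n),None,fx=1.5,fy=1.5,interpolation=cv2.INTER_CUBIC)); print(n,eyes.calibration(n))
s=r.read_state();print(s["time"],s["ee_pos"],s["eef_rot"],s["width"],s["ft_force"])
E
```

```text
pics
top {'fx': 475.31893508147516, 'fy': 475.31893508147516, 'cx': 248.70717118351573, 'cy': 185.59806418976572, 'distortion': array([-0.11781948,  0.        ,  0.        ,  0.        ,  0.        ]), 'R': array([[-0.01471427, -0.99987919,  0.00501001],
       [-0.99476516,  0.01413191, -0.10120555],
       [ 0.10112252, -0.00647295, -0.99485292]]), 't': array([0.03467649, 0.52104521, 1.02040229])}
side {'fx': 410.378939116471, 'fy': 410.378939116471, 'cx': 249.35800331703686, 'cy': 185.63624364323135, 'distortion': array([0.04538632, 0.        , 0.        , 0.        , 0.        ]), 'R': array([[ 0.98278813, -0.18452223,  0.00888982],
       [-0.09142514, -0.52762943, -0.84454048],
       [ 0.16052702,  0.82919161, -0.53541791]]), 't': array([-0.50682669,  0.0933918 ,  0.81597253])}
0.1 [ 0.16890493 -0.60140915  0.23283619] [ 9.90641885e-01  1.36485373e-01 -1.17453569e-04 -6.20919881e-04] 0.08706642416873801 [ 0.5059167   0.35893421 -0.11281266]
```

View pics/top0.png

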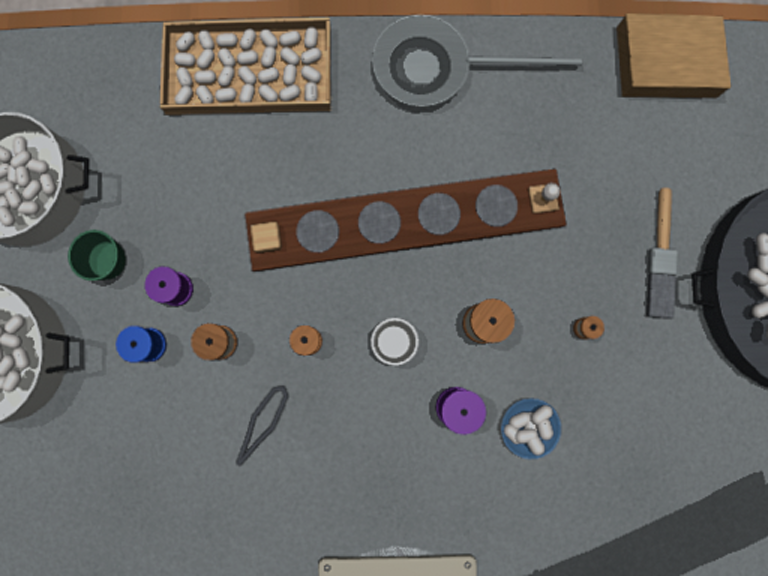

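View pics/side0.png

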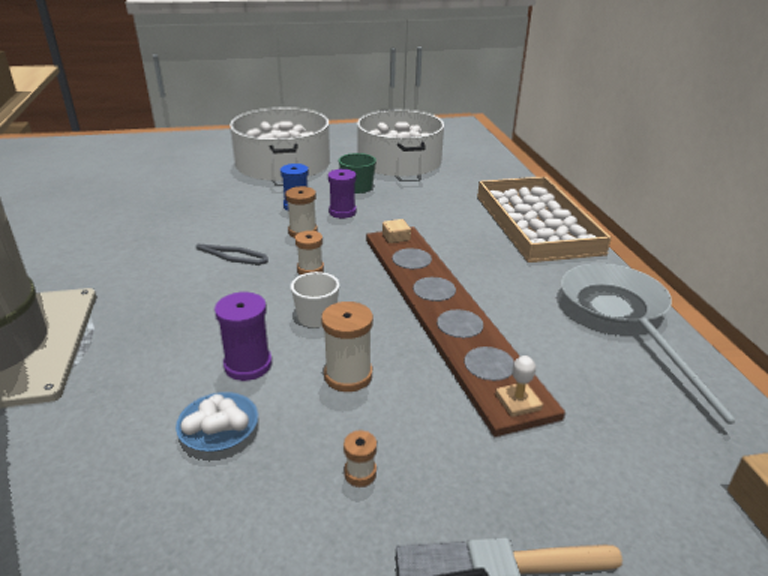

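The top view (1.5x) shows four wooden-flanged bobbins: small (592,327), largest (493,321), medium (305,340) and large (211,342). The blue (138,344) and purple (165,285), (463,411) ones don't belong. The cocoon stand is at the right end (548,195) and the teacup at (395,341). I'll confirm with an enlarged crop.

```bash
cat > h.py <<'E'
from bench import r,eyes
import cv2,numpy as np
from scipy.spatial.transform import Rotation as Ro
def ray(n,u,v,z):
    c=eyes.calibration(n);K=np.array([[c['fx'],0,c['cx']],[0,c['fy'],c['cy']],[0,0,1]])
    p=cv2.undistortPoints(np.array([[[u,v]]],float),K,c['distortion'])[0,0]
    d=c['R'].T@np.array([p[0],p[1],1]);o=-c['R'].T@c['t'];return (o+d*(z-o[2])/d[2])[:2]
def proj(n,X):
    c=eyes.calibration(n);K=np.array([[c['fx'],0,c['cx']],[0,c['fy'],c['cy']],[0,0,1]])
    return cv2.projectPoints(np.array([X],float),cv2.Rodrigues(c['R'])[0],c['t'],K,c['distortion'])[0].ravel()
def st():
    s=r.read_state();print('t',round(s['time'],2),'p',np.round(s['ee_pos'],4),'yaw y-axis deg',np.round(np.degrees(np.arctan2(*Ro.from_quat(s['eef_rot']).as_matrix()[[1,0],1])),1),'z',np.round(Ro.from_quat(s['eef_rot']).as_matrix()[:,2],3),'w',round(s['width'],4),'f',np.round(s['ft_force'],1));return s
E
python3 - <<'E'
from h import *
T=eyes.camera("top")
c=T[110:290,120:420];cv2.imwrite("pics/c1.png",cv2.resize(c,None,fx=2.6,fy=2.6,interpolation=cv2.INTER_CUBIC))
for k,u,v,z in [("small",592.5,327.5,.048),("med",305,340,.062),("large",210.5,342,.078),("largest",493,321,.094),("purpL",463,411,.094),("cup",395,341,.05),("p1",497,205,.017),("p2",439,213,.017),("p3",379,222,.017),("p4",317,231,.017),("stand",545,198,.02),("blue",138,344,.078),("purp",165,285,.078)]:
    p=ray("top",u/1.5,v/1.5,z);print(k,np.round(p,4),'r',round(np.hypot(*p),3),'side px',np.round(1.5*proj("side",[*p,z]),0))
st()
E
```

```text
small [ 0.4434 -0.2892] r 0.529 side px [357. 442.]
med [0.4321 0.1244] r 0.45 side px [307. 237.]
large [0.4305 0.2549] r 0.5 side px [298. 193.]
largest [ 0.4536 -0.136 ] r 0.474 side px [344. 316.]
purpL [ 0.3321 -0.0917] r 0.345 side px [239. 305.]
cup [ 0.4291 -0.0026] r 0.429 side px [313. 288.]
p1 [ 0.6309 -0.1612] r 0.651 side px [488. 363.]
p2 [ 0.6196 -0.0732] r 0.624 side px [458. 323.]
p3 [0.607 0.017] r 0.607 side px [432. 288.]
p4 [0.5947 0.1097] r 0.605 side px [410. 258.]
stand [ 0.6404 -0.2341] r 0.682 side px [518. 401.]
blue [0.4286 0.3578] r 0.558 side px [292. 170.]
purp [0.5111 0.3202] r 0.603 side px [339. 175.]
t 0.15 p [ 0.1689 -0.6014  0.233 ] yaw y-axis deg -74.3 z [-0.     0.001 -1.   ] w 0.0869 f [-0.4  1.  -0.3]
```

View pics/c1.png

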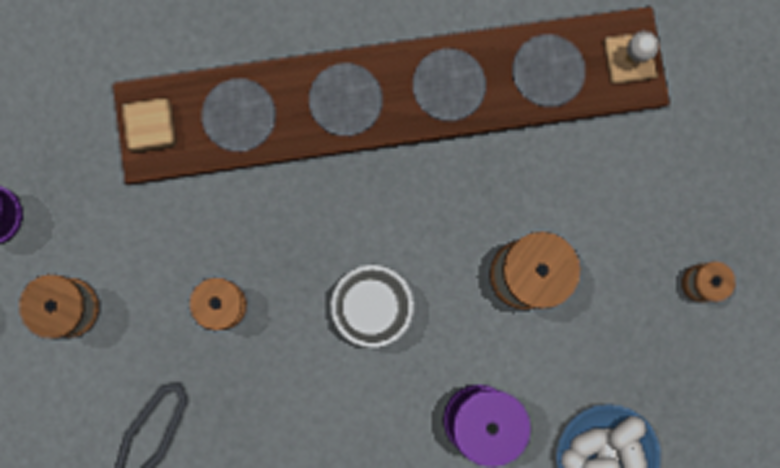

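The crop agrees: holes at (716,281) small, (542,270) largest, (215,303) medium and (51,306) large, all with wooden flanges and white silk. Pads run (549,69), (450,84), (345,99), (239,115), starting from the cocoon end. I'll go above the small bobbin, with the jaws across the plank.

```bash
for i in 1; do python3 -m inch '{"translation":[[0.17,0.2,0],[0.35,0.4,0],[0.52,0.6,0],[0.69,0.78,0],[0.69,0.78,0]],"rot":[[0,0,0.085],[0,0,0.17],[0,0,0.255],[0,0,0.342],[0,0,0.342]],"jaw":[87,87,87,87,87]}' 40; done
python3 -m inch '{"translation":[[0.17,0.2,0],[0.35,0.4,0],[0.52,0.6,0],[0.69,0.78,0],[0.69,0.78,0]],"rot":[[0,0,0.085],[0,0,0.17],[0,0,0.255],[0,0,0.342],[0,0,0.342]],"jaw":[87,87,87,87,87]}'
python3 -m inch '{"translation":[[0.17,0.2,0],[0.35,0.4,0],[0.52,0.6,0],[0.69,0.78,0],[0.69,0.78,0]],"rot":[[0,0,0.085],[0,0,0.17],[0,0,0.255],[0,0,0.342],[0,0,0.342]],"jaw":[87,87,87,87,87]}'
python3 -c "from h import *;s=st();print(s['joint_positions'])"
```

```text
time: 0.65
ee_pos: [0.2412, -0.5209, 0.233]
eef_rot: [0.949, 0.314, 0.001, -0.001]
ft_force: [-0.1, -0.1, 0.6]
width: 0.0868
time: 1.15
ee_pos: [0.3126, -0.4406, 0.233]
eef_rot: [0.877, 0.481, 0.001, -0.001]
ft_force: [0.1, -0.3, 0.1]
width: 0.0869
time: 1.65
ee_pos: [0.3835, -0.3607, 0.2331]
eef_rot: [0.775, 0.632, 0.001, -0.001]
ft_force: [0.1, 0.8, 0.4]
width: 0.0868
t 1.65 p [ 0.3835 -0.3607  0.2331] yaw y-axis deg -11.7 z [ 0.001  0.003 -1.   ] w 0.0868 f [0.1 0.8 0.4]
[ 1.02413388  0.14131641 -0.38671095  1.70260869  0.05182023  1.30996763
  0.42387163]
```

```bash
python3 -m inch '{"translation":[[0.2,0.24,-0.25],[0.4,0.48,-0.5],[0.61,0.72,-0.75],[0.61,0.72,-1],[0.61,0.72,-1]],"rot":[[0,0,0.08],[0,0,0.16],[0,0,0.24],[0,0,0.32],[0,0,0.32]],"jaw":[87,87,87,87,87]}'
python3 -m inch '{"translation":[[0,0,-0.25],[0,0,-0.5],[0,0,-0.75],[0,0,-1],[0,0,-1]],"rot":[[0,0,0],[0,0,0],[0,0,0],[0,0,0],[0,0,0]],"jaw":[87,87,87,87,87]}'
python3 - <<'E'
from h import *
st();t=eyes.camera("top")[150:270,330:460];s=eyes.camera("side")[240:360,170:300]
cv2.imwrite("pics/s1.png",cv2.resize(np.hstack([t,s]),None,fx=3,fy=3,interpolation=cv2.INTER_CUBIC))
E
```

```text
time: 2.15
ee_pos: [0.4423, -0.2886, 0.1299]
eef_rot: [0.659, 0.752, 0.001, -0.004]
ft_force: [-0.3, -0.2, -0.6]
width: 0.0869
time: 2.65
ee_pos: [0.4399, -0.2898, 0.0281]
eef_rot: [0.662, 0.75, -0.0, -0.006]
ft_force: [-1.1, 0.4, 0.4]
width: 0.0868
t 2.65 p [ 0.4399 -0.2898  0.0281] yaw y-axis deg 7.1 z [-0.01   0.008 -1.   ] w 0.0868 f [-1.1  0.4  0.4]
```

View pics/s1.png

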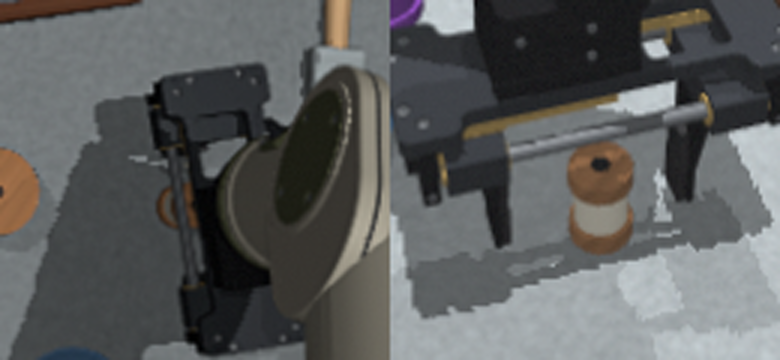

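The bobbin stands between the open fingers (side crop ~(600,200)), so I'm closing.

```bash
python3 -m inch '{"translation":[[0.03,0,0],[0.03,0,0],[0.03,0,0],[0.03,0,0],[0.03,0,0],[0.03,0,0],[0.03,0,0],[0.03,0,0]],"rot":[[-0.008,-0.01,0],[-0.008,-0.01,0],[-0.008,-0.01,0],[-0.008,-0.01,0],[-0.008,-0.01,0],[-0.008,-0.01,0],[-0.008,-0.01,0],[-0.008,-0.01,0]],"jaw":[60,45,30,25,25,25,25,25]}' 25
python3 -m inch '{"translation":[[0,0,0.1],[0,0,0.3],[0,0,0.6],[0,0,0.9],[0,0,0.9],[0,0,0.9]],"rot":[[0,0,0],[0,0,0],[0,0,0],[0,0,0],[0,0,0],[0,0,0]],"jaw":[25,25,25,25,25,25]}'
python3 - <<'E'
from h import *
s=st();t=eyes.camera("top")[150:270,330:460];s=eyes.camera("side")[220:340,170:300]
cv2.imwrite("pics/s2.png",cv2.resize(np.hstack([t,s]),None,fx=3,fy=3,interpolation=cv2.INTER_CUBIC))
E
```

```text
time: 3.55
ee_pos: [0.4451, -0.2901, 0.031]
eef_rot: [0.661, 0.75, 0.001, 0.003]
ft_force: [0.2, -0.5, 1.0]
width: 0.0322
time: 4.15
ee_pos: [0.4455, -0.2903, 0.122]
eef_rot: [0.661, 0.75, 0.001, 0.004]
ft_force: [-0.0, -0.8, -1.1]
width: 0.0327
t 4.15 p [ 0.4455 -0.2903  0.122 ] yaw y-axis deg 7.3 z [ 0.006 -0.004 -1.   ] w 0.0327 f [-0.  -0.8 -1.1]
```

View pics/s2.png

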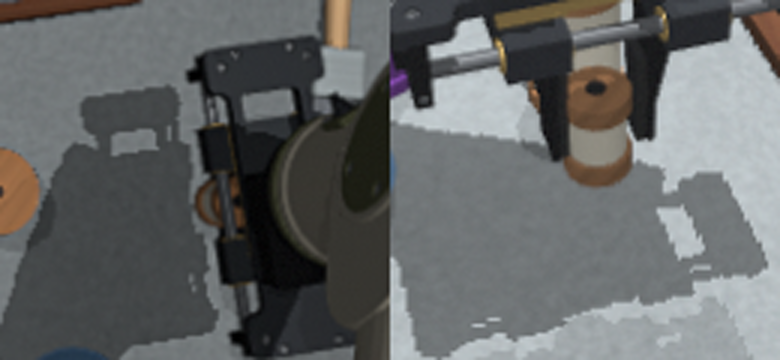

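Held upright. Next I'll carry it above the pad nearest the cocoon.

```bash
python3 -m inch '{"translation":[[0.2,0.15,0.05],[0.45,0.3,0.05],[0.7,0.47,0.05],[0.93,0.64,0.05],[0.93,0.64,0.05]],"rot":[[0.004,0.006,0],[0.004,0.006,0],[0.004,0.006,0],[0.004,0.006,0],[0.004,0.006,0]],"jaw":[25,25,25,25,25]}'
python3 -m inch '{"translation":[[0.2,0.15,0],[0.45,0.3,0],[0.7,0.47,0],[0.93,0.65,0],[0.93,0.65,0],[0.93,0.65,0]],"rot":[[0,0,0],[0,0,0],[0,0,0],[0,0,0],[0,0,0],[0,0,0]],"jaw":[25,25,25,25,25,25]}'
python3 - <<'E'
from h import *
print(ray("side",238.7,249.3,.139))
s=st();s=eyes.camera("side")[180:310,250:400]
cv2.imwrite("pics/s3.png",cv2.resize(s,None,fx=4,fy=4,interpolation=cv2.INTER_CUBIC))
E
```

```text
time: 4.75
ee_pos: [0.5398, -0.2216, 0.1243]
eef_rot: [0.659, 0.752, 0.001, -0.003]
ft_force: [-0.9, 0.0, -0.6]
width: 0.0324
time: 5.35
ee_pos: [0.6322, -0.1563, 0.123]
eef_rot: [0.659, 0.753, 0.001, -0.004]
ft_force: [0.1, -0.8, -0.1]
width: 0.0323
[ 0.44479324 -0.29055577]
t 5.35 p [ 0.6322 -0.1563  0.123 ] yaw y-axis deg 7.6 z [-0.005  0.006 -1.   ] w 0.0323 f [ 0.1 -0.8 -0.1]
```

View pics/s3.png

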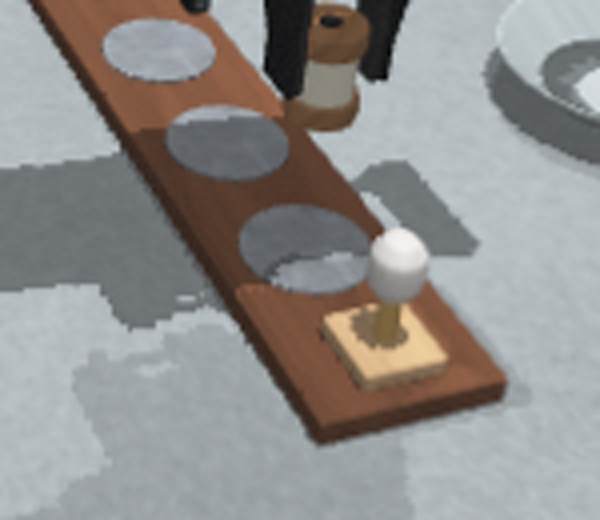

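```bash
python3 -m inch '{"translation":[[-0.01,-0.05,-0.15],[-0.01,-0.05,-0.3],[-0.01,-0.05,-0.45],[-0.01,-0.05,-0.6],[-0.01,-0.05,-0.68],[-0.01,-0.05,-0.72],[-0.01,-0.05,-0.74],[-0.01,-0.05,-0.74]],"rot":[[0,0,0],[0,0,0],[0,0,0],[0,0,0],[0,0,0],[0,0,0],[0,0,0],[0,0,0]],"jaw":[25,25,25,25,25,25,25,25]}'
python3 -c "from h import *;st()"
```

```text
time: 6.2
ee_pos: [0.6311, -0.1623, 0.0494]
eef_rot: [0.659, 0.752, 0.001, -0.003]
ft_force: [0.3, -0.3, 0.1]
width: 0.033
t 6.2 p [ 0.6311 -0.1623  0.0494] yaw y-axis deg 7.5 z [-0.004  0.005 -1.   ] w 0.033 f [ 0.3 -0.3  0.1]
```

```bash
python3 -m inch '{"translation":[[0,0,-0.01],[0,0,-0.01],[0,0,-0.01],[0,0,-0.01],[0,0,-0.01],[0,0,-0.01]],"rot":[[0,0,0],[0,0,0],[0,0,0],[0,0,0],[0,0,0],[0,0,0]],"jaw":[25,35,45,60,70,70]}'
python3 -m inch '{"translation":[[0,0,0.1],[0,0,0.3],[0,0,0.6],[0,0,0.9],[0,0,1],[0,0,1]],"rot":[[0,0,0],[0,0,0],[0,0,0],[0,0,0],[0,0,0],[0,0,0]],"jaw":[70,70,70,70,70,70]}'
python3 -m inch '{"translation":[[-0.2,0.3,0],[-0.4,0.6,0],[-0.66,0.95,0],[-0.66,0.95,0]],"rot":[[0,0,0],[0,0,0],[0,0,0],[0,0,0]],"jaw":[87,87,87,87]}'
python3 -m inch '{"translation":[[-0.2,0.3,0],[-0.4,0.6,0],[-0.66,0.95,0],[-0.66,0.95,0]],"rot":[[0,0,0],[0,0,0],[0,0,0],[0,0,0]],"jaw":[87,87,87,87]}'
python3 -m inch '{"translation":[[-0.2,0.3,0],[-0.4,0.6,0],[-0.66,0.95,0],[-0.66,0.95,0]],"rot":[[0,0,0],[0,0,0],[0,0,0],[0,0,0]],"jaw":[87,87,87,87]}'
python3 - <<'E'
from h import *
s=st();print(s['joint_positions']);s=eyes.camera("side")[130:330,170:400]
cv2.imwrite("pics/s4.png",cv2.resize(s,None,fx=3,fy=3,interpolation=cv2.INTER_CUBIC))
E
```

```text
time: 6.8
ee_pos: [0.6311, -0.1623, 0.0485]
eef_rot: [0.659, 0.752, 0.001, -0.003]
ft_force: [-0.1, 0.7, 0.2]
width: 0.0591
time: 7.4
ee_pos: [0.6322, -0.1625, 0.1507]
eef_rot: [0.659, 0.752, 0.001, -0.002]
ft_force: [0.1, -0.1, -0.9]
width: 0.0698
time: 7.8
ee_pos: [0.5629, -0.0618, 0.1495]
eef_rot: [0.657, 0.754, 0.001, -0.003]
ft_force: [0.8, 0.7, -0.5]
width: 0.0858
time: 8.2
ee_pos: [0.4938, 0.0378, 0.1486]
eef_rot: [0.654, 0.756, 0.0, -0.004]
ft_force: [-0.2, 0.3, 1.3]
width: 0.0872
time: 8.6
ee_pos: [0.4249, 0.1366, 0.148]
eef_rot: [0.652, 0.759, -0.0, -0.005]
ft_force: [-0.2, -0.1, -0.7]
width: 0.087
t 8.6 p [0.4249 0.1366 0.148 ] yaw y-axis deg 8.7 z [-0.008  0.006 -1.   ] w 0.087 f [-0.2 -0.1 -0.7]
[ 0.3673299   0.06603632 -0.78526457  1.98081847  0.04216671  1.11887502
 -0.28394729]
```

View pics/s4.png

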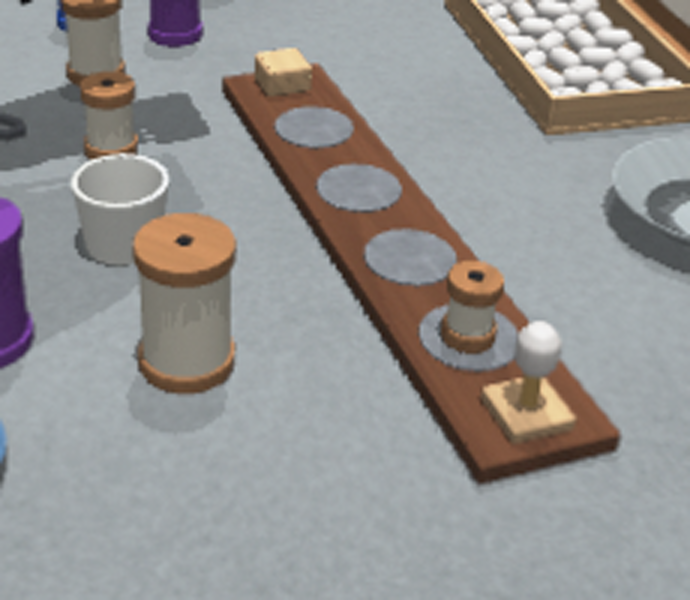

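Small stands upright near the middle of its pad (at (470,335)). Now medium.

```bash
python3 -m inch '{"translation":[[0.09,-0.12,-0.1],[0.09,-0.12,-0.35],[0.09,-0.12,-0.6],[0.09,-0.12,-0.6]],"rot":[[-0.003,-0.004,0],[-0.003,-0.004,0],[-0.003,-0.004,0],[-0.003,-0.004,0]],"jaw":[87,87,87,87]}'
python3 -m inch '{"translation":[[0,0,-0.2],[0,0,-0.35],[0,0,-0.47],[0,0,-0.47],[0,0,-0.47]],"rot":[[0,0,0],[0,0,0],[0,0,0],[0,0,0],[0,0,0]],"jaw":[87,87,87,87,87]}'
python3 -c "from h import *;st()"
```

```text
time: 9.05
ee_pos: [0.4342, 0.1196, 0.0844]
eef_rot: [0.653, 0.757, -0.002, -0.004]
ft_force: [-0.0, 0.0, 0.6]
width: 0.0868
time: 9.55
ee_pos: [0.4346, 0.1195, 0.0378]
eef_rot: [0.654, 0.757, -0.002, -0.004]
ft_force: [-0.8, 0.5, 0.6]
width: 0.0871
t 9.55 p [0.4346 0.1195 0.0378] yaw y-axis deg 8.4 z [-0.009  0.002 -1.   ] w 0.0871 f [-0.8  0.5  0.6]
```

```bash
python3 -m inch '{"translation":[[0,0.05,0.02],[0,0.05,0.02],[0,0.05,0.02],[0,0.05,0.02],[0,0.05,0.02],[0,0.05,0.02],[0,0.05,0.02],[0,0.05,0.02],[0,0.05,0.02]],"rot":[[0,-0.005,0],[0,-0.005,0],[0,-0.005,0],[0,-0.005,0],[0,-0.005,0],[0,-0.005,0],[0,-0.005,0],[0,-0.005,0],[0,-0.005,0]],"jaw":[87,87,70,55,35,35,35,35,35]}' 25
python3 -m inch '{"translation":[[0,0,0.1],[0,0,0.3],[0,0,0.6],[0,0,0.9],[0,0,0.9],[0,0,0.9]],"rot":[[0,0,0],[0,0,0],[0,0,0],[0,0,0],[0,0,0],[0,0,0]],"jaw":[35,35,35,35,35,35]}'
python3 - <<'E'
from h import *
s=st();s=eyes.camera("side")[100:230,140:290]
cv2.imwrite("pics/s5.png",cv2.resize(s,None,fx=4,fy=4,interpolation=cv2.INTER_CUBIC))
E
```

```text
time: 10.45
ee_pos: [0.4347, 0.1244, 0.0398]
eef_rot: [0.654, 0.757, -0.0, -0.002]
ft_force: [0.2, -0.1, -0.3]
width: 0.0405
time: 11.05
ee_pos: [0.435, 0.1244, 0.1305]
eef_rot: [0.654, 0.757, 0.0, -0.001]
ft_force: [-0.0, -0.0, -1.4]
width: 0.0403
t 11.05 p [0.435  0.1244 0.1305] yaw y-axis deg 8.4 z [-0.002  0.002 -1.   ] w 0.0403 f [-0.  -0.  -1.4]
```

View pics/s5.png

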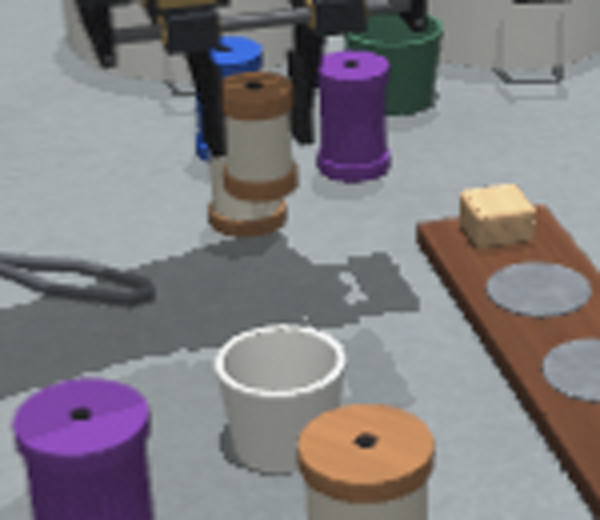

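```bash
python3 -m inch '{"translation":[[0.2,-0.2,0.05],[0.45,-0.45,0.05],[0.7,-0.7,0.05],[0.92,-0.98,0.05],[0.92,-0.98,0.05]],"rot":[[0,0,0],[0,0,0],[0,0,0],[0,0,0],[0,0,0]],"jaw":[35,35,35,35,35]}'
python3 -m inch '{"translation":[[0.2,-0.2,0],[0.45,-0.45,0],[0.7,-0.7,0],[0.92,-0.98,0],[0.92,-0.98,0],[0.92,-0.98,0]],"rot":[[0,0,0],[0,0,0],[0,0,0],[0,0,0],[0,0,0],[0,0,0]],"jaw":[35,35,35,35,35,35]}'
python3 - <<'E'
from h import *
print(ray("side",203.75,121.5,.1527));st()
E
```

```text
time: 11.6
ee_pos: [0.5276, 0.0216, 0.1328]
eef_rot: [0.656, 0.755, -0.001, -0.003]
ft_force: [-0.4, -0.3, -0.9]
width: 0.0404
time: 12.2
ee_pos: [0.6189, -0.0761, 0.1312]
eef_rot: [0.656, 0.755, -0.002, -0.004]
ft_force: [0.3, 0.4, -1.2]
width: 0.0404
[0.43538223 0.12576574]
t 12.2 p [ 0.6189 -0.0761  0.1312] yaw y-axis deg 8.0 z [-0.008  0.003 -1.   ] w 0.0404 f [ 0.3  0.4 -1.2]
```

```bash
python3 -m inch '{"translation":[[0.01,0.02,-0.15],[0.01,0.02,-0.3],[0.01,0.02,-0.45],[0.01,0.02,-0.6],[0.01,0.02,-0.68],[0.01,0.02,-0.72],[0.01,0.02,-0.74],[0.01,0.02,-0.74]],"rot":[[0,-0.004,0],[0,-0.004,0],[0,-0.004,0],[0,-0.004,0],[0,-0.004,0],[0,-0.004,0],[0,-0.004,0],[0,-0.004,0]],"jaw":[35,35,35,35,35,35,35,35]}'
python3 -c "from h import *;st()"
```

```text
time: 13.0
ee_pos: [0.6201, -0.0741, 0.0574]
eef_rot: [0.656, 0.755, -0.0, -0.002]
ft_force: [-0.4, 1.3, 0.2]
width: 0.0409
t 13.0 p [ 0.6201 -0.0741  0.0574] yaw y-axis deg 8.0 z [-0.004  0.003 -1.   ] w 0.0409 f [-0.4  1.3  0.2]
```

```bash
python3 -m inch '{"translation":[[0,0,0],[0,0,0],[0,0,0],[0,0,0],[0,0,0],[0,0,0]],"rot":[[0,0,0],[0,0,0],[0,0,0],[0,0,0],[0,0,0],[0,0,0]],"jaw":[35,45,55,65,75,75]}'
python3 -m inch '{"translation":[[0,0,0.1],[0,0,0.3],[0,0,0.6],[0,0,0.9],[0,0,1],[0,0,1]],"rot":[[0,0,0],[0,0,0],[0,0,0],[0,0,0],[0,0,0],[0,0,0]],"jaw":[75,75,75,75,75,75]}'
python3 -m inch '{"translation":[[-0.15,0.25,0],[-0.3,0.55,0],[-0.48,0.83,0],[-0.48,0.83,0]],"rot":[[0,0,0],[0,0,0],[0,0,0],[0,0,0]],"jaw":[87,87,87,87]}'
python3 -m inch '{"translation":[[-0.15,0.25,0],[-0.3,0.55,0],[-0.48,0.83,0],[-0.48,0.83,0]],"rot":[[0,0,0],[0,0,0],[0,0,0],[0,0,0]],"jaw":[87,87,87,87]}'
python3 -m inch '{"translation":[[-0.15,0.25,0],[-0.3,0.55,0],[-0.48,0.83,0],[-0.48,0.83,0]],"rot":[[0,0,0],[0,0,0],[0,0,0],[0,0,0]],"jaw":[87,87,87,87]}'
python3 -m inch '{"translation":[[-0.12,0.2,0],[-0.25,0.4,0],[-0.4,0.64,0],[-0.4,0.64,0],[-0.4,0.64,0]],"rot":[[0,0,0],[0,0,0],[0,0,0],[0,0,0],[0,0,0]],"jaw":[87,87,87,87,87]}'
python3 -c "from h import *;s=st();print(s['joint_positions'])"
```

```text
time: 13.6
ee_pos: [0.6201, -0.0742, 0.0575]
eef_rot: [0.656, 0.755, -0.0, -0.002]
ft_force: [0.2, -0.3, 0.3]
width: 0.0688
time: 14.2
ee_pos: [0.6211, -0.0741, 0.1595]
eef_rot: [0.656, 0.755, 0.001, -0.001]
ft_force: [-1.3, 0.7, 0.6]
width: 0.075
time: 14.6
ee_pos: [0.5706, 0.0137, 0.1584]
eef_rot: [0.654, 0.757, 0.0, -0.002]
ft_force: [-0.4, -0.3, 0.3]
width: 0.0869
time: 15.0
ee_pos: [0.5201, 0.1008, 0.1576]
eef_rot: [0.651, 0.759, -0.0, -0.003]
ft_force: [0.4, 0.1, 0.7]
width: 0.087
time: 15.4
ee_pos: [0.4697, 0.1871, 0.157]
eef_rot: [0.649, 0.761, -0.0, -0.004]
ft_force: [-0.6, -1.0, 0.3]
width: 0.0869
time: 15.9
ee_pos: [0.43, 0.2504, 0.1563]
eef_rot: [0.649, 0.761, -0.001, -0.004]
ft_force: [0.7, -0.6, -0.3]
width: 0.0874
t 15.9 p [0.43   0.2504 0.1563] yaw y-axis deg 9.0 z [-0.007  0.004 -1.   ] w 0.0874 f [ 0.7 -0.6 -0.3]
[ 0.15164865  0.20346181 -0.83545851  1.85172363  0.1556432   1.15965011
 -0.57856101]
```

```bash
python3 -m inch '{"translation":[[0.01,0.05,-0.2],[0.01,0.05,-0.5],[0.01,0.05,-0.8],[0.01,0.05,-1],[0.01,0.05,-1],[0.01,0.05,-1]],"rot":[[0,-0.004,-0.02],[0,-0.004,-0.02],[0,-0.004,-0.02],[0,-0.004,-0.02],[0,-0.004,-0.02],[0,-0.004,-0.02]],"jaw":[87,87,87,87,87,87]}'
python3 - <<'E'
from h import *
s=st();s=eyes.camera("side")[80:210,140:290]
cv2.imwrite("pics/s6.png",cv2.resize(s,None,fx=4,fy=4,interpolation=cv2.INTER_CUBIC))
E
```

```text
time: 16.5
ee_pos: [0.4316, 0.2546, 0.0564]
eef_rot: [0.658, 0.753, 0.0, -0.003]
ft_force: [0.4, -0.7, -0.1]
width: 0.0871
t 16.5 p [0.4316 0.2546 0.0564] yaw y-axis deg 7.8 z [-0.003  0.004 -1.   ] w 0.0871 f [ 0.4 -0.7 -0.1]
```

View pics/s6.png

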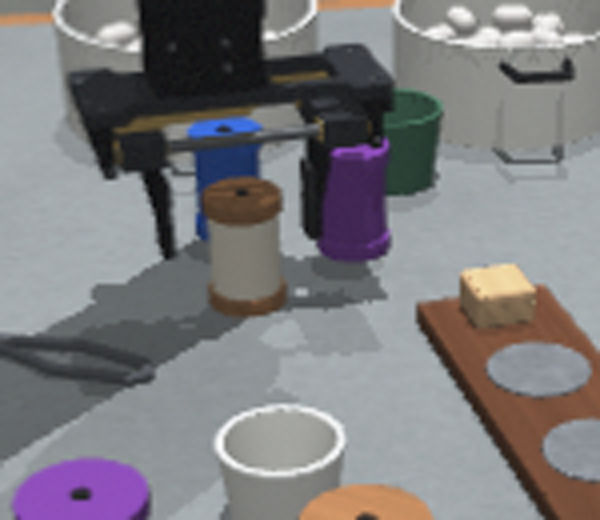

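```bash
python3 - <<'E'
from h import *
print(ray("side",200.5,127.5,.078), [(proj("side",X)-[140,80])*4 for X in ([.38,.2546,.0454],[.483,.2546,.0454])])
E
python3 -m inch '{"translation":[[0,0.01,-0.04],[0,0.01,-0.04],[0,0.01,-0.04],[0,0.01,-0.04],[0,0.01,-0.04],[0,0.01,-0.04],[0,0.01,-0.04],[0,0.01,-0.04],[0,0.01,-0.04]],"rot":[[0,0,0],[0,0,0],[0,0,0],[0,0,0],[0,0,0],[0,0,0],[0,0,0],[0,0,0],[0,0,0]],"jaw":[87,80,70,55,45,45,45,45,45]}' 25
python3 -m inch '{"translation":[[0,0,0.1],[0,0,0.3],[0,0,0.6],[0,0,0.9],[0,0,0.9],[0,0,0.9]],"rot":[[0,0,0],[0,0,0],[0,0,0],[0,0,0],[0,0,0],[0,0,0]],"jaw":[45,45,45,45,45,45]}'
python3 - <<'E'
from h import *
s=st();s=eyes.camera("side")[70:200,140:290]
cv2.imwrite("pics/s7.png",cv2.resize(s,None,fx=4,fy=4,interpolation=cv2.INTER_CUBIC))
E
```

```text
[0.4357177  0.26096169] [array([159.25638655, 246.27050064]), array([317.72493613, 234.81874609])]
time: 17.45
ee_pos: [0.4321, 0.2561, 0.0532]
eef_rot: [0.657, 0.753, 0.001, -0.002]
ft_force: [-0.4, -0.2, 0.3]
width: 0.0501
time: 18.05
ee_pos: [0.4323, 0.2561, 0.1438]
eef_rot: [0.658, 0.753, 0.002, -0.002]
ft_force: [0.0, 0.2, -1.6]
width: 0.0501
t 18.05 p [0.4323 0.2561 0.1438] yaw y-axis deg 7.8 z [-0.001  0.005 -1.   ] w 0.0501 f [ 0.   0.2 -1.6]
```

View pics/s7.png

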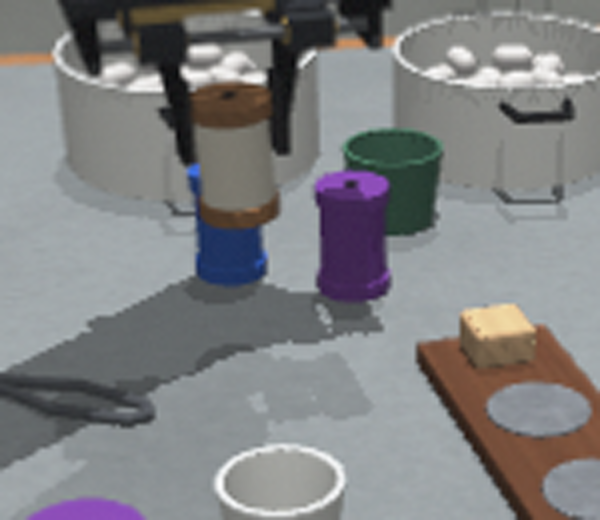

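```bash
python3 -m inch '{"translation":[[0.15,-0.2,0.05],[0.3,-0.4,0.05],[0.45,-0.6,0.05],[0.58,-0.8,0.05],[0.58,-0.8,0.05]],"rot":[[0,0,0],[0,0,0],[0,0,0],[0,0,0],[0,0,0]],"jaw":[45,45,45,45,45]}'
python3 -m inch '{"translation":[[0.15,-0.2,0],[0.3,-0.4,0],[0.45,-0.6,0],[0.58,-0.8,0],[0.58,-0.8,0]],"rot":[[0,0,0],[0,0,0],[0,0,0],[0,0,0],[0,0,0]],"jaw":[45,45,45,45,45]}'
python3 -m inch '{"translation":[[0.15,-0.2,0],[0.3,-0.4,0],[0.45,-0.6,0],[0.57,-0.77,0],[0.57,-0.77,0],[0.57,-0.77,0]],"rot":[[0,0,0],[0,0,0],[0,0,0],[0,0,0],[0,0,0],[0,0,0]],"jaw":[45,45,45,45,45,45]}'
python3 - <<'E'
from h import *
print(ray("side",197.25,93.5,.1686));st()
E
```

```text
time: 18.6
ee_pos: [0.4908, 0.1722, 0.1463]
eef_rot: [0.659, 0.752, -0.0, -0.003]
ft_force: [-1.1, 0.7, -1.1]
width: 0.0499
time: 19.1
ee_pos: [0.5494, 0.0891, 0.1449]
eef_rot: [0.661, 0.751, -0.001, -0.003]
ft_force: [0.3, -0.1, -0.8]
width: 0.0501
time: 19.7
ee_pos: [0.6056, 0.0134, 0.144]
eef_rot: [0.661, 0.751, -0.001, -0.004]
ft_force: [0.1, 0.2, -0.0]
width: 0.05
[0.43290979 0.26145317]
t 19.7 p [0.6056 0.0134 0.144 ] yaw y-axis deg 7.3 z [-0.008  0.003 -1.   ] w 0.05 f [ 0.1  0.2 -0. ]
```

```bash
python3 -m inch '{"translation":[[0.01,0.02,-0.15],[0.01,0.02,-0.3],[0.01,0.02,-0.45],[0.01,0.02,-0.6],[0.01,0.02,-0.68],[0.01,0.02,-0.72],[0.01,0.02,-0.74],[0.01,0.02,-0.74]],"rot":[[0,-0.004,0],[0,-0.004,0],[0,-0.004,0],[0,-0.004,0],[0,-0.004,0],[0,-0.004,0],[0,-0.004,0],[0,-0.004,0]],"jaw":[45,45,45,45,45,45,45,45]}'
python3 -m inch '{"translation":[[0,0,0],[0,0,0],[0,0,0],[0,0,0],[0,0,0],[0,0,0],[0,0,0]],"rot":[[0,0,0],[0,0,0],[0,0,0],[0,0,0],[0,0,0],[0,0,0],[0,0,0]],"jaw":[45,50,55,65,75,80,80]}'
python3 -m inch '{"translation":[[0,0,0.1],[0,0,0.3],[0,0,0.6],[0,0,0.9],[0,0,1],[0,0,1]],"rot":[[0,0,0],[0,0,0],[0,0,0],[0,0,0],[0,0,0],[0,0,0]],"jaw":[80,80,80,80,80,80]}'
python3 -c "from h import *;st()"
```

```text
time: 20.5
ee_pos: [0.6068, 0.0155, 0.0704]
eef_rot: [0.661, 0.751, 0.0, -0.002]
ft_force: [-0.6, -0.2, -1.1]
width: 0.0504
time: 21.2
ee_pos: [0.6068, 0.0155, 0.0704]
eef_rot: [0.661, 0.751, 0.0, -0.002]
ft_force: [-0.2, 0.4, -0.6]
width: 0.0762
time: 21.8
ee_pos: [0.6078, 0.0156, 0.1725]
eef_rot: [0.661, 0.751, 0.001, -0.001]
ft_force: [0.8, 0.3, -1.1]
width: 0.0795
t 21.8 p [0.6078 0.0156 0.1725] yaw y-axis deg 7.3 z [ 0.     0.003 -1.   ] w 0.0795 f [ 0.8  0.3 -1.1]
```

```bash
python3 -m inch '{"translation":[[-0.25,-0.25,0],[-0.5,-0.5,0],[-0.77,-0.76,0],[-0.77,-0.76,0]],"rot":[[0,0,0],[0,0,0],[0,0,0],[0,0,0]],"jaw":[87,87,87,87]}'
python3 -m inch '{"translation":[[-0.25,-0.25,0],[-0.5,-0.5,0],[-0.76,-0.75,0],[-0.76,-0.75,0],[-0.76,-0.75,0]],"rot":[[0,0,0],[0,0,0],[0,0,0],[0,0,0],[0,0,0]],"jaw":[87,87,87,87,87]}'
python3 - <<'E'
from h import *
s=st();S=eyes.camera("side");s=S[80:320,170:380];T=eyes.camera("top")
cv2.imwrite("pics/s8.png",cv2.resize(s,None,fx=2.5,fy=2.5,interpolation=cv2.INTER_CUBIC))
print(ray("side",347/1.5,316/1.5,.094))
E
```

```text
time: 22.2
ee_pos: [0.5274, -0.0649, 0.1708]
eef_rot: [0.663, 0.749, -0.001, -0.002]
ft_force: [0.2, -1.2, -0.7]
width: 0.0867
time: 22.7
ee_pos: [0.4509, -0.1401, 0.1701]
eef_rot: [0.663, 0.748, -0.001, -0.002]
ft_force: [0.5, 0.9, -1.0]
width: 0.0872
t 22.7 p [ 0.4509 -0.1401  0.1701] yaw y-axis deg 6.9 z [-0.005  0.001 -1.   ] w 0.0872 f [ 0.5  0.9 -1. ]
[ 0.45679796 -0.13648844]
```

View pics/s8.png

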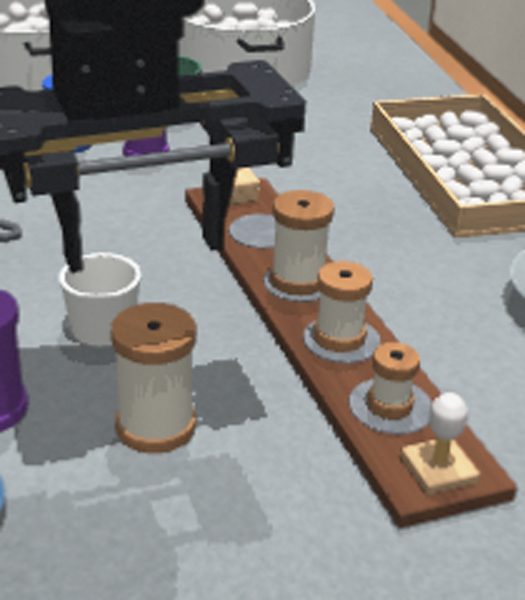

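Three bobbins stand on their pads ((303,285), (342,340) and (391,405)). Descending on the largest.

```bash
python3 -m inch '{"translation":[[0.05,0.04,0],[0.05,0.04,-0.2],[0.05,0.04,-0.5],[0.05,0.04,-0.55],[0.05,0.04,-0.55]],"rot":[[0,-0.003,0.01],[0,-0.003,0.01],[0,-0.003,0.01],[0,-0.003,0.01],[0,-0.003,0.01]],"jaw":[87,87,87,87,87]}'
python3 -c "from h import *;st()"
```

```text
time: 23.3
ee_pos: [0.4568, -0.1338, 0.1149]
eef_rot: [0.658, 0.753, 0.0, -0.002]
ft_force: [-0.1, 1.3, 0.2]
width: 0.0872
t 23.3 p [ 0.4568 -0.1338  0.1149] yaw y-axis deg 7.8 z [-0.003  0.003 -1.   ] w 0.0872 f [-0.1  1.3  0.2]
```

```bash
python3 -m inch '{"translation":[[-0.01,-0.02,-0.1],[-0.01,-0.02,-0.25],[-0.01,-0.02,-0.4],[-0.01,-0.02,-0.46],[-0.01,-0.02,-0.46]],"rot":[[0,0,0],[0,0,0],[0,0,0],[0,0,0],[0,0,0]],"jaw":[87,87,87,87,87]}'
python3 -m inch '{"translation":[[0,0,0],[0,0,0],[0,0,0],[0,0,0],[0,0,0],[0,0,0],[0,0,0]],"rot":[[0,0,0],[0,0,0],[0,0,0],[0,0,0],[0,0,0],[0,0,0],[0,0,0]],"jaw":[80,72,65,54,54,54,54]}' 30
python3 -m inch '{"translation":[[0,0,0.1],[0,0,0.3],[0,0,0.6],[0,0,0.9],[0,0,0.9],[0,0,0.9]],"rot":[[0,0,0],[0,0,0],[0,0,0],[0,0,0],[0,0,0],[0,0,0]],"jaw":[54,54,54,54,54,54]}'
python3 - <<'E'
from h import *
s=st();s=eyes.camera("side")[80:320,170:380]
cv2.imwrite("pics/s9.png",cv2.resize(s,None,fx=2.5,fy=2.5,interpolation=cv2.INTER_CUBIC))
E
```

```text
time: 23.8
ee_pos: [0.4558, -0.1357, 0.0687]
eef_rot: [0.658, 0.753, 0.0, -0.002]
ft_force: [-0.6, 0.3, -0.3]
width: 0.0868
time: 24.5
ee_pos: [0.4561, -0.1358, 0.069]
eef_rot: [0.658, 0.753, 0.0, -0.002]
ft_force: [1.4, 0.7, 2.5]
width: 0.0594
time: 25.1
ee_pos: [0.4561, -0.1359, 0.1594]
eef_rot: [0.658, 0.753, 0.0, -0.001]
ft_force: [0.6, 0.5, -2.3]
width: 0.059
t 25.1 p [ 0.4561 -0.1359  0.1594] yaw y-axis deg 7.8 z [-0.002  0.002 -1.   ] w 0.059 f [ 0.6  0.5 -2.3]
```

View pics/s9.png

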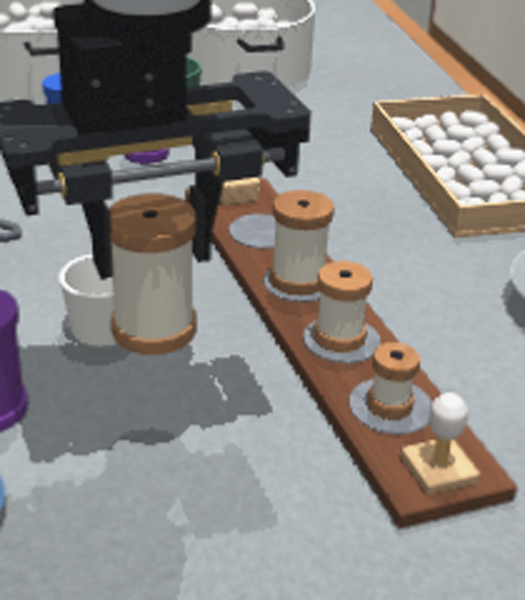

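```bash
python3 -m inch '{"translation":[[0,0,0.25],[0,0.1,0.5],[0,0.35,0.5],[0,0.6,0.5],[0,0.8,0.5],[0,0.8,0.5]],"rot":[[0,0,0],[0,0,0],[0,0,0],[0,0,0],[0,0,0],[0,0,0]],"jaw":[54,54,54,54,54,54]}'
python3 -m inch '{"translation":[[0.15,0.25,0],[0.3,0.5,0],[0.45,0.7,0],[0.6,0.9,0],[0.6,0.9,0]],"rot":[[0,0,0],[0,0,0],[0,0,0],[0,0,0],[0,0,0]],"jaw":[54,54,54,54,54]}'
python3 -m inch '{"translation":[[0.2,0.2,0],[0.4,0.4,0],[0.6,0.6,0],[0.78,0.75,0],[0.78,0.75,0],[0.78,0.75,0]],"rot":[[0,0,0],[0,0,0],[0,0,0],[0,0,0],[0,0,0],[0,0,0]],"jaw":[54,54,54,54,54,54]}'
python3 - <<'E'
from h import *
print(ray("side",170+150/2.5,80+213/2.5,.1844));st()
E
```

```text
time: 25.75
ee_pos: [0.4549, -0.0529, 0.2075]
eef_rot: [0.656, 0.755, -0.0, -0.003]
ft_force: [-0.2, -0.4, -1.2]
width: 0.0588
time: 26.25
ee_pos: [0.5154, 0.0395, 0.2064]
eef_rot: [0.655, 0.756, 0.0, -0.005]
ft_force: [-0.7, -0.3, -1.4]
width: 0.0587
time: 26.85
ee_pos: [0.5929, 0.1135, 0.2051]
eef_rot: [0.655, 0.756, -0.001, -0.005]
ft_force: [0.5, 0.8, -1.8]
width: 0.0589
[ 0.45641336 -0.13305643]
t 26.85 p [0.5929 0.1135 0.2051] yaw y-axis deg 8.2 z [-0.009  0.006 -1.   ] w 0.0589 f [ 0.5  0.8 -1.8]
```

```bash
python3 -m inch '{"translation":[[0.02,-0.05,-0.2],[0.02,-0.05,-0.4],[0.02,-0.05,-0.6],[0.02,-0.05,-0.8],[0.02,-0.05,-0.8]],"rot":[[-0.003,-0.005,0],[-0.003,-0.005,0],[-0.003,-0.005,0],[-0.003,-0.005,0],[-0.003,-0.005,0]],"jaw":[54,54,54,54,54]}'
python3 -c "from h import *;st()"
```

```text
time: 27.35
ee_pos: [0.5928, 0.1061, 0.1223]
eef_rot: [0.655, 0.755, -0.003, -0.004]
ft_force: [-0.4, -0.7, -1.6]
width: 0.059
t 27.35 p [0.5928 0.1061 0.1223] yaw y-axis deg 8.1 z [-0.009  0.001 -1.   ] w 0.059 f [-0.4 -0.7 -1.6]
```

```bash
python3 -m inch '{"translation":[[0.02,0.02,-0.1],[0.02,0.02,-0.2],[0.02,0.02,-0.3],[0.02,0.02,-0.34],[0.02,0.02,-0.36],[0.02,0.02,-0.36]],"rot":[[0,-0.005,0],[0,-0.005,0],[0,-0.005,0],[0,-0.005,0],[0,-0.005,0],[0,-0.005,0]],"jaw":[54,54,54,54,54,54]}'
python3 - <<'E'
from h import *
st();s=eyes.camera("side")[80:320,170:380]
cv2.imwrite("pics/s10.png",cv2.resize(s,None,fx=2.5,fy=2.5,interpolation=cv2.INTER_CUBIC))
E
```

```text
time: 27.95
ee_pos: [0.5949, 0.1082, 0.0864]
eef_rot: [0.655, 0.755, -0.001, -0.002]
ft_force: [-0.1, -0.8, -0.9]
width: 0.059
t 27.95 p [0.5949 0.1082 0.0864] yaw y-axis deg 8.1 z [-0.003  0.001 -1.   ] w 0.059 f [-0.1 -0.8 -0.9]
```

View pics/s10.png

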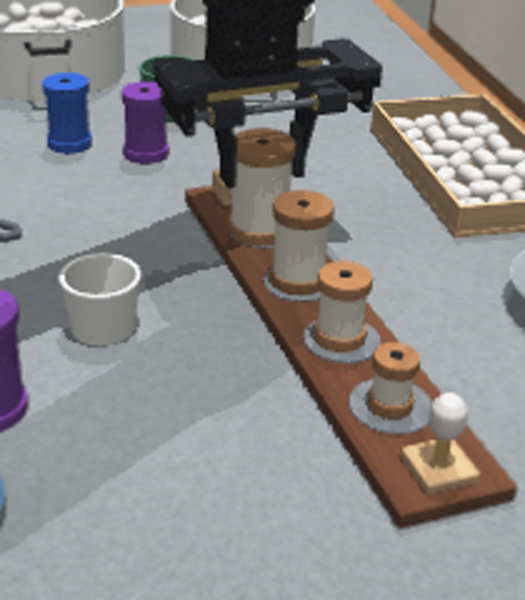

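The largest sits over its pad at (262,220). I'll release it, rise, back off and check.

```bash
python3 -m inch '{"translation":[[0,0,0],[0,0,0],[0,0,0],[0,0,0],[0,0,0],[0,0,0],[0,0,0]],"rot":[[0,0,0],[0,0,0],[0,0,0],[0,0,0],[0,0,0],[0,0,0],[0,0,0]],"jaw":[60,65,70,80,87,87,87]}'
python3 -m inch '{"translation":[[0,0,0.1],[0,0,0.3],[0,0,0.6],[0,0,0.9],[0,0,1],[0,0,1]],"rot":[[0,0,0],[0,0,0],[0,0,0],[0,0,0],[0,0,0],[0,0,0]],"jaw":[87,87,87,87,87,87]}'
python3 -m inch '{"translation":[[-0.2,0.3,0.1],[-0.4,0.6,0.2],[-0.6,0.9,0.2],[-0.9,1,0.2],[-0.9,1,0.2]],"rot":[[0,0,0],[0,0,0],[0,0,0],[0,0,0],[0,0,0]],"jaw":[87,87,87,87,87]}'
python3 -m inch '{"translation":[[-0.2,0.3,0.1],[-0.4,0.6,0.2],[-0.6,0.9,0.2],[-0.6,1,0.2],[-0.6,1,0.2]],"rot":[[0,0,0],[0,0,0],[0,0,0],[0,0,0],[0,0,0]],"jaw":[87,87,87,87,87]}'
python3 - <<'E'
from h import *
st();T=eyes.camera("top")
cv2.imwrite("pics/t2.png",cv2.resize(T[100:290,150:400],None,fx=3,fy=3,interpolation=cv2.INTER_CUBIC))
E
```

```text
time: 28.7
ee_pos: [0.595, 0.1082, 0.0866]
eef_rot: [0.655, 0.755, -0.001, -0.002]
ft_force: [0.5, 0.1, 0.3]
width: 0.086
time: 29.3
ee_pos: [0.5958, 0.1085, 0.1886]
eef_rot: [0.655, 0.755, 0.0, -0.0]
ft_force: [-0.5, -0.0, -0.3]
width: 0.0874
time: 29.8
ee_pos: [0.5019, 0.2112, 0.2076]
eef_rot: [0.653, 0.757, -0.001, -0.001]
ft_force: [-0.5, 0.3, 0.2]
width: 0.0871
time: 30.3
ee_pos: [0.4416, 0.312, 0.2268]
eef_rot: [0.652, 0.758, -0.001, -0.001]
ft_force: [0.5, -0.0, 0.9]
width: 0.0872
t 30.3 p [0.4416 0.312  0.2268] yaw y-axis deg 8.6 z [-0.003  0.    -1.   ] w 0.0872 f [ 0.5 -0.   0.9]
```

View pics/t2.png

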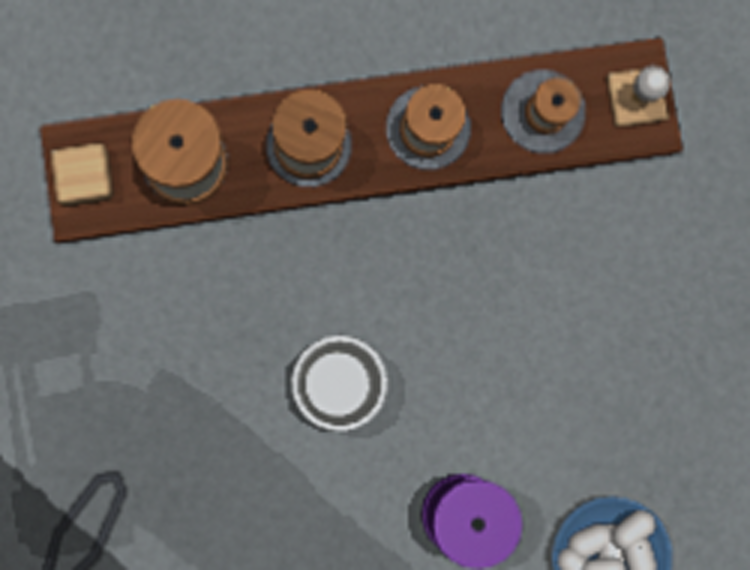

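The top view shows all four in order. Holes are at (177,142), (310,126), (436,114) and (558,101), and the cup is at (338,383). I'll check the numbers before handing in.

```bash
python3 - <<'E'
from h import *
P=[(.6309,-.1612),(.6196,-.0732),(.607,.017),(.5947,.1097)];S=np.array([.6404,-.2341])
for (x,y,h),p in zip([(558,101,.048),(436,114,.062),(310,126,.078),(177,142,.094)],P):
    q=ray("top",150+x/3,100+y/3,.017+h);print(np.round((q-p)*1e3,1),"stand",round(np.hypot(*(q-S)),3))
print("cup",ray("top",150+338/3,100+383/3,.05))
E
```

```text
[-3.4 -1.4] stand 0.073
[-3.5  0.4] stand 0.163
[-1.5 -0.4] stand 0.253
[-2.1 -2.1] stand 0.345
cup [ 0.42837454 -0.00118641]
```

All four are within 4 mm of their pad centres, the stand distances fit, and the cup hasn't moved.

```bash
python3 -c "
from bench import r
print(r.close_job())"
```

```text
the job is handed in; nothing more can be done
None
```

All four wooden bobbins now stand upright on the felt pads in order of size, the smallest next to the cocoon stand and the largest at the far end. I handed the job in at about 30 s of the 90 s allowed.

- **Position:** the last top view puts each bobbin within about 4 mm of its pad centre (14 mm allowed). Their distances from the cocoon stand are 0.073, 0.163, 0.253 and 0.345 m, all within the required bands.
- **Teacup:** it shows no measurable shift from its starting position (about 1–2 mm, which is within measurement error).
- **Gripper:** it is open and clear of everything, with only noise on the force reading.
- **Disagreement between cameras:** they differed by 2–6 mm on bobbin positions. The largest difference was for the second-largest bobbin before it was placed, so I used a value in between.
- **Not measured:** I judged uprightness by eye in the pictures and did not measure the angle. The largest bobbin's final check was in the top view only.

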